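# Pin the sliding bar of a bench length stop

## Task

Lock the bench's length stop with the hitch pin that has the wire loop: stand the pin in the guide hole on top of the sleeve with its loop stretching out past the bar's plain end, and slide the bar in by its round screw foot until the pin drops into the bar's own cross hole, which is out of sight and can only be found by feel. Press the pin down until its collar beds on the sleeve, then swing its sprung loop over the bar's end and down until it snaps shut, and let go. Work gently, never forcing the foot, the pin or the wire, and leave the two plain pins and the other things on the bench where they are.

Things in the scene. Friction and masses are not known exactly. Their poses are not given: they have to be found in the camera images.
- stop: fixed length stop, origin under its middle: base 110 x 150 x 10 mm with a grey square sleeve (30 mm, axis 60 mm up) from y = -90 to +60. A 22 mm square steel bar slides in it, screw foot at +y; lined up, its plain end stands 6 mm out at -y; it starts 6 to 14 mm short of that. Slid at about 12 mm/s, it lets a pin standing on it drop in and is held. Fence 32 mm high from x = +74.
- guide_hole (a point): centre of the mouth of the guide hole, on a dark boss (30 x 32 mm) on the sleeve, 97 mm above the bench; axes are the stop's (z up, -y to the bar's plain end). Vertical, 11.3 mm wide, 1.2 mm chamfer; 26 mm below the mouth lies the bar's top; the hole goes on through the sleeve's floor. The sleeve ends 16 mm from it towards -y.
- foot_face (a point): middle of the outer face of the round rubber foot (40 mm across, 60 mm above the bench) on the bar's +y end; +y points out of it. Push here, towards -y. Friction about 3 N plus 30 N per m/s; the bar stays where left. The foot's screw is set differently each time: when the holes line up the face is 201 to 229 mm from guide_hole along y, not known nearer.
- block: fixed pine block 64 x 210 x 78 mm high (x, y, z), origin under its middle, with three vertical holes at y = -70, 0 and +70 mm. The hitch pin and two plain pins stand in them in any order, collars resting on the block's top.
- pin_grip (a point): middle of the square grip of the hitch pin (steel, with the wire loop, 0.16 to 0.24 kg). The grip is 18 x 18 mm, flats across the pin's x and y axes, from 16 mm above to 20 mm below this point; then come the loop's hinge and the collar, so keep fingertips at most 24 mm below this point. z is up the pin; x points where the open loop stretches.
- pin_seat (a point): the same pin: centre of the underside of its collar (20 mm across), 40 mm below pin_grip. Below it the round shank is 10 mm thick and 71 mm long, its last 4 mm tapering to 6 mm. On the bar's top it stands 45 mm too high; in the bar's hole (12 mm wide, 1 mm chamfer) it goes down until the collar rests on the boss.
- loop (a joint): swing of the pin's wire loop, rad: 0 = open, level along the pin's +x; 1.47 = shut, bow down against the shank. Hinge axis: the pin's y, 11 mm above pin_seat. Over-centre spring (0.2 N m, 3 N at the bow, fading to 0 at 0.735): below that it springs open, beyond it snaps shut. Push the bow along its arc. It clears the sleeve only with the pin's +x along the stop's -y (10 degrees off at most).
- loop_bow (a point): middle of the loop's bow, 75 mm from the hinge axis. The loop is 4.4 mm round wire, two arms 44 mm apart (centre lines), the straight bow 20 mm long with slanting corners.
- plain_a: plain steel drop pin with a round head 41 mm high, no loop, standing in the same block (origin at its collar's underside); leave it
- plain_b: the second plain drop pin, like the first; leave it
- sander: cork sanding block 110 x 64 x 28 mm (origin under its middle); leave it
- flask: black drinking flask, 72 mm across, 245 mm high (origin under its middle); leave it
- board: finished cutting board 150 x 250 x 20 mm (origin under its middle); leave it
- tin: flat round tin, 72 mm across, 34 mm high (origin under its middle); leave it
- pencil: yellow pencil 160 mm long, 8 mm thick (origin under its middle); leave it
- mallet: wooden mallet (origin under it); leave it
Things that resemble listed ones, but are neither listed nor needed, are in the scene too. There is more than one size of the part that bears pin_grip; the job needs the largest.

How it is judged (in metres and radians):
On the way, in this order (a step that is already met when the one before it is completed fails the run):
1. the hitch pin is down through guide hole and bar, its collar bedded, the loop still open (horizontal distance between pin_seat and guide_hole below 0.003 m and z of pin_seat in the frame of guide_hole between -0.003 and 0.002 m and value of joint loop below 0.5 rad), for 0.2 s.
2. the loop is swung over the bar's end and snapped shut (value of joint loop above 1.3 rad), for 0.2 s.
At the end, for the whole second after the job is handed in: The hitch pin stands in the guide hole and through the bar, its collar on the sleeve's boss (within 2.5 mm, centred within 3 mm, upright within 7 degrees); its loop is snapped shut (over 1.3 of 1.47 rad) round the bar's end with its bow below the sleeve; the pin is at rest and released (horizontal distance between pin_seat and guide_hole below 0.003 m and z of pin_seat in the frame of guide_hole between -0.003 and 0.0025 m and angle between the z axis of pin_seat and the z axis of guide_hole, either way round below 0.12 rad and value of joint loop above 1.3 rad and angle between the x axis of pin_seat and the y axis of guide_hole, either way round below 0.4 rad and z of loop_bow in the frame of guide_hole below -0.056 m and linear speed of pin below 0.02 m/s); the robot touches nothing.
It fails at once if the stop is forced: fingers press on the foot, bar or sleeve with more than 20 N (contact force between the fingers and stop above 20 N).
It fails at once if the hand forces the pin against the stop with more than 35 N (contact force between pin and stop above 35 N and contact force between the fingers and pin above 1 N).
It fails at once if the wire loop is forced with more than 20 N (contact force between the fingers and loop above 20 N).
It fails at once if a bystander is disturbed (moved by more than 25 mm; a plain pin by more than 20 mm) (distance of any of plain_a, plain_b from where it was at the start of the episode above 0.02 m or distance of any of sander, flask, board, tin, pencil, mallet from where it was at the start of the episode above 0.025 m).
It also fails if it takes over 58 s, if anything falls off the work surface, if the arm or the gripper's body presses on something with over 40 N, if the wrist force passes 120 N, or if a joint passes its speed limit or range.

## Robot

A 6-joint arm with a two-finger parallel gripper is mounted at the origin on the work surface. World frame = base frame: x ahead of the robot, y to its left, z up, the work surface at z = 0. Lengths are in mm, angles in rad, forces in N, time in s.
With the tool pointing down it reaches from about 300 to 875 mm from the base axis. Payload 4.2 kg.
Tool frame: the origin (TCP) lies midway between the tips of the shut fingers; the grasp point (between the pads) lies 19 mm behind it; z points along the fingers, y is the line along which they close (so a half turn about z gives the same grasp; the last joint's range is limited). The gripper opens to 85 mm and grips with 20 to 120 N. Pads are 22 mm wide; open, the fingers measure 114 mm over their backs; the gripper's body (76 mm by 85 mm) begins 54 mm behind the grasp point. The pads swing forward as they close: fully open they stand 13 mm farther back than shut.
Start: joints at [1.249, 0.32, 1.565, -0, 1.257, -0.02], TCP at [170.914, 549.026, 231.338] pointing down, gripper open.
Joint ranges: [-3.11, 3.11], [-0.84, 2.01], [0.21, 2.61], [-1.34, 4.49], [0.05, 2.63], [-2.56, 2.56]. Speed limits (rad/s): [2.57, 2.57, 3.14, 3.14, 3.14, 3.14].

## Interface

Orientations are given as a unit quaternion [x, y, z, w].
In Python, from cell import env, eyes gives the robot as it stands.
- The arm moves only by the tool servo_tool, never from a script. Its argument "plan" is a list of rows, each an object of numbers: "dx", "dy", "dz": the shift along the world's x, y, z each as a share of 0.1 m, from -1 to 1; "rx", "ry", "rz": the turn, a rotation vector about the world's x, y, z each as a share of pi/2 rad, from -1 to 1. In form: [{"dx": .., "dy": .., "dz": .., "rx": .., "ry": .., "rz": ..}, ...]. A call has 1 to 12 rows; each row is the pose to reach, as a shift and turn from the pose commanded when the call began; what a row does not reach only later rows make up. A row lasts 1/10 s, in which the tool goes at most 50 mm and 8.59 degrees, less where a joint would pass 70% of its speed; a pose out of reach is approached as far as the arm can. A call with a number of a shift or a turn outside -1 to 1 is refused whole. A call with a gripper value outside its range is refused whole. "claw" is the opening, from 0 (shut) to 1 (fully open), set as the call begins (left out, the last holds). The fingers move at their own pace and stop on an object; the grip force is fixed at half the most. Time passes only in rows, so rows that repeat a pose let the fingers close. It gives the time, the measured TCP pose, the force, the opening and the grip force at its end, in the units of the state.
- env.sense(): the state, without advancing time (a new reading comes with each control period).
- eyes.grab_frame(name): name is "side" or "top"; returns a dict with "pixels" (480x640x3 uint8, red, green, blue), "fx", "fy", "cx", "cy" (pixels), "view" (4x4, takes a point from world to camera coordinates). Camera axes: x right, y up, looking along -z (the intrinsics and any distortion apply to the point x, -y, -z); pixel columns grow to the right and rows downward; lengths in mm; the calibration is good to about 2 mm. A picture is of the moment at which its call begins. There is no depth.
- env.finish_job(): hands the job in; it is judged then, once.
The state is a dict: "time_s": time; "qpos": joint angles; "joint_velocities": joint speeds; "effort": joint torques, N m; "tool_pos": TCP position; "orientation": TCP orientation; "contact_force": force on the tool from outside, world axes, zero at the start; "ft_torque": the same for the moment, N m; "width": finger opening in mm; "grip_force": force on a finger pad.
Only numpy, scipy, OpenCV 4.12 (cv2) and the standard library are available. Lean on these libraries where they do the work, as an engineer would, in place of code of your own. Each camera call takes 0.05 s, during which the arm holds its last target. There are 200 camera calls.

## Working session

There is one attempt and no reset: what is moved stays moved. The work goes in short steps, Python scripts to look and compute and a tool call to move; the robot and the scene stay as the last step left them, time stands still between calls to the robot, and variables do not carry over. Pictures are saved under pics/ and viewed, at most 10 in all, crops included, and the job is handed in when it is done.

Besides the shell and the picture viewer there is one more tool, called after "Request:" as name([rows], argument=value, ...), one row to a line, values as JSON. servo_tool: Moves the arm, as the interface text tells. Shift numbers are shares of 0.1 m and turn numbers shares of pi/2 rad, none past 1 either way. Its arguments: {"type":"object","properties":{"plan":{"type":"array","items":{"type":"object","properties":{"dx":{"type":"number"},"dy":{"type":"number"},"dz":{"type":"number"},"rx":{"type":"number"},"ry":{"type":"number"},"rz":{"type":"number"}}}},"claw":{"type":"number"}},"required":["plan"]}

```bash
ls; mkdir -p pics; cat > h.py <<'E'
import numpy as np,cv2
from cell import env,eyes
def grab(n,save=None):
    f=eyes.grab_frame(n); f['n']=n
    if save: cv2.imwrite('pics/'+save,f['pixels'][:,:,::-1])
    return f
def ray(f,u,v):
    V=np.array(f['view']);R,t=V[:3,:3],V[:3,3]
    d=R.T@np.array([(u-f['cx'])/f['fx'],-(v-f['cy'])/f['fy'],-1.]); return -R.T@t,d/np.linalg.norm(d)
def onz(f,u,v,z):
    o,d=ray(f,u,v); return o+d*(z-o[2])/d[2]
def proj(f,p):
    V=np.array(f['view']);c=V[:3,:3]@np.array(p)+V[:3,3]
    return np.array([f['cx']+f['fx']*c[0]/-c[2],f['cy']-f['fy']*c[1]/-c[2]])
def tri(r1,r2):
    A=np.zeros((3,3));b=np.zeros(3)
    for o,d in(r1,r2):
        P=np.eye(3)-np.outer(d,d);A+=P;b+=P@o
    p=np.linalg.solve(A,b); return p,[np.linalg.norm((np.eye(3)-np.outer(d,d))@(p-o)) for o,d in(r1,r2)]
E
python3 - <<'E'
from h import *
for n in('side','top'):
    f=grab(n,n+'0.png'); print(n,{k:f[k] for k in f if k not in('pixels','view')}); print(np.round(f['view'],3).tolist())
print(env.sense())
E
```

```text
pics
side {'fx': 556.3004914926323, 'fy': 556.3004914926323, 'cx': 315.27950705526877, 'cy': 246.26690042078047, 'n': 'side'}
[[-0.962, -0.272, -0.015, 531.588], [0.15, -0.573, 0.806, -173.174], [-0.228, 0.773, 0.592, -1349.972], [0.0, 0.0, 0.0, 1.0]]
top {'fx': 447.9203702285307, 'fy': 447.9203702285307, 'cx': 314.57803537277607, 'cy': 239.65883120289038, 'n': 'top'}
[[-0.068, -0.998, 0.006, 5.288], [0.972, -0.065, 0.226, -582.21], [-0.225, 0.022, 0.974, -1028.73], [0.0, 0.0, 0.0, 1.0]]
{'time_s': 0.1, 'qpos': array([ 1.24896578e+00,  3.20207083e-01,  1.56553874e+00, -3.28710797e-05,
        1.25741407e+00, -2.00127889e-02]), 'joint_velocities': array([-0.00072165, -0.0019224 , -0.00377475,  0.00191851, -0.00082473,
        0.00120986]), 'effort': array([ 2.24880241e-03, -4.16407728e+01, -2.34708095e+01,  6.98444933e-05,
        4.92116029e-03, -1.91147569e-05]), 'tool_pos': array([170.80380149, 548.60081121, 230.58544008]), 'orientation': array([ 1.50331676e-01,  9.88635308e-01, -7.74858963e-04, -1.17882918e-04]), 'contact_force': array([-0.09696603, -0.22754166,  0.30583352]), 'ft_torque': array([-0.01239858,  0.04088461,  0.02161429]), 'grip_force': 0.0, 'width': 85.37738508048125}
```

View pics/side0.png

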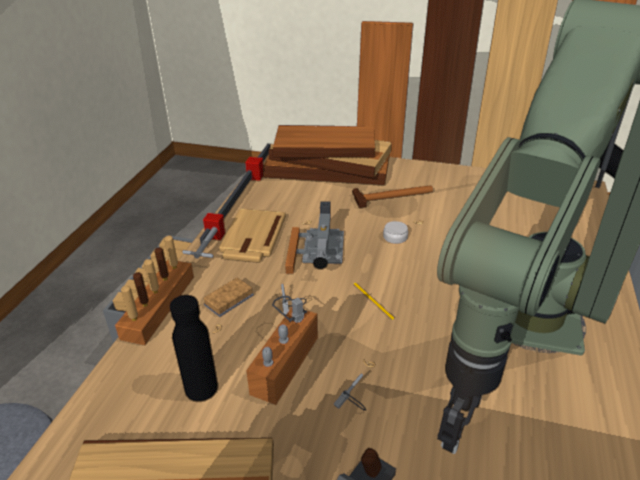

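View pics/top0.png

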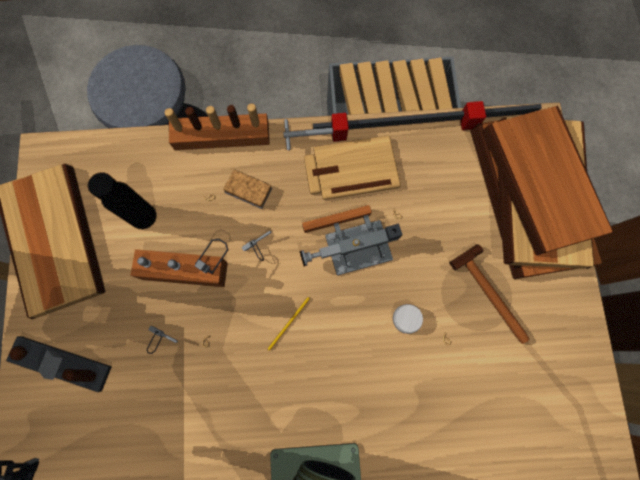

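Both views show the stop with its foot at top (306,257) and plain end at (395,232). Three things could be taken for the hitch pin:
- The looped pin standing in the block, top (205,265), side (297,308).
- A looped pin lying at top (257,243).
- A looped pin lying at top (158,337).

By the description I choose the one in the block, and I'll check it in a close crop.

```bash
python3 - <<'E'
import cv2,numpy as np
t=cv2.imread('pics/top0.png');s=cv2.imread('pics/side0.png')
a=cv2.resize(t[205:295,120:280],None,fx=5,fy=5,interpolation=cv2.INTER_CUBIC)[:300]
A=cv2.resize(t[220:290,125:275],(800,373),interpolation=cv2.INTER_CUBIC)
B=cv2.resize(t[205:280,290:410],(400,250),interpolation=cv2.INTER_CUBIC)
a1=cv2.resize(t[225:290,125:245],(480,260),interpolation=cv2.INTER_CUBIC)
b1=cv2.resize(t[205:280,295:410],(480,313),interpolation=cv2.INTER_CUBIC)
c1=cv2.resize(s[280:400,240:330],(320,427-127),interpolation=cv2.INTER_CUBIC)
c1=cv2.resize(s[280:355,240:320],(320,300),interpolation=cv2.INTER_CUBIC)
d1=cv2.resize(s[195:270,280:350],(280,300),interpolation=cv2.INTER_CUBIC)
o=np.zeros((600,800,3),np.uint8);o[:260,:480]=a1;o[270:583,:480]=b1;o[:300,480:]=c1;o[300:,480:760]=d1
cv2.imwrite('pics/crop1.png',o)
E
```

```text
(no output)
```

View pics/crop1.png

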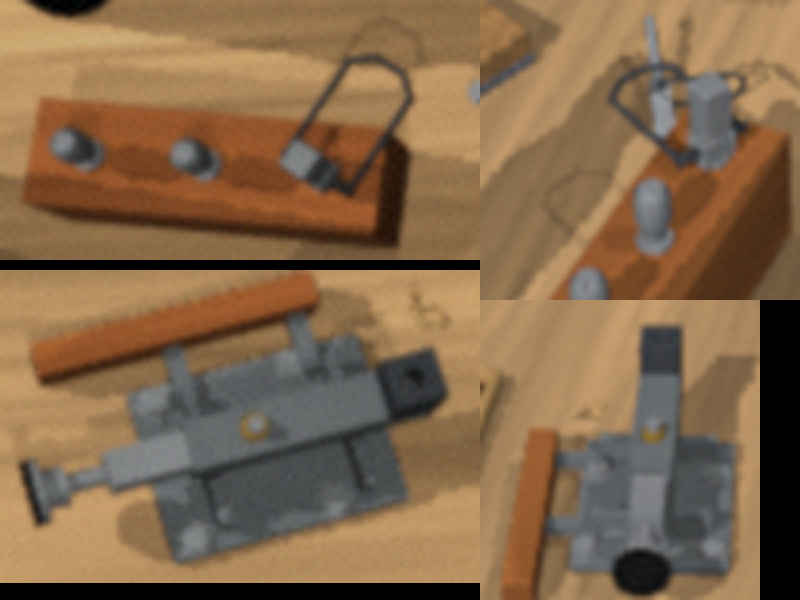

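The crop confirms the choice: the looped pin is in the block's end hole nearest the stop, with its grip top at about top (200.5,264.5) and bow at about (223,244). The plain pins are at (143,262) and (173,264). The guide hole is at top (393.7,230.4) and the foot face at (303,258).

```bash
python3 - <<'E'
from h import *
T=grab('top');S=grab('side')
r=lambda *a:np.round(a,1).tolist()
print('hole z97',onz(T,393.7,230.4,97),onz(S,325.5,206,97),tri(ray(T,393.7,230.4),ray(S,325.5,206)))
print('grip top z134',onz(T,200.5,264.5,134),onz(S,297.5,301.3,134),tri(ray(T,200.5,264.5),ray(S,297.5,301.3)))
b=onz(T,223.2,244.2,89);g=onz(T,200.5,264.5,134);print('bow',b,'dir',np.degrees(np.arctan2(*(b-g)[[1,0]])),np.linalg.norm((b-g)[:2]))
f=onz(T,302.9,258.4,68);h=onz(T,393.7,230.4,97);print('foot',f,onz(S,280+162/4,195+271/4,60),'yaw',np.degrees(np.arctan2(*(f-h)[[1,0]]))-90,np.linalg.norm((f-h)[:2]))
# sleeve yaw from top edges at z75: two edges far and near (crop coords)
c=lambda u,v:onz(T,295+u/4.174,205+(v-270)/4.174,75)
for p,q in(((190,430),(378,373)),((195,470),(390,418))):
    d=c(*p)-c(*q);print('sleeve yaw',np.degrees(np.arctan2(d[1],d[0]))-90)
# fence top edge
c=lambda u,v:onz(T,295+u/4.174,205+(v-270)/4.174,32)
d=c(33,347)-c(312,275);print('fence yaw',np.degrees(np.arctan2(d[1],d[0]))-90)
# block pins dir
for u,v in((143,262),(173,264)):print(onz(T,u,v,119))
E
```

```text
hole z97 [ 584.29974147 -223.43260328   97.        ] [ 581.51696739 -215.15027597   97.        ] (array([ 584.9412121 , -224.76931245,   90.83723295]), [np.float64(0.8241722631887408), np.float64(0.8241722631891176)])
grip top z134 [525.38065158 228.52407782 134.        ] [524.90772832 232.29929082 134.        ] (array([525.95219348, 229.22403939, 131.08229345]), [np.float64(0.01577070317829611), np.float64(0.015770703178475523)])
bow [579.47719918 184.81695754  89.        ] dir -38.93635916083259 69.54673843072823
foot [536.38129427  -2.5254187   68.        ] [538.37787153  -2.91602595  60.        ] yaw 12.238802911383814 226.0446013031222
sleeve yaw 13.358962479028833
sleeve yaw 11.317972435412472
fence yaw 11.17374120141423
[542.86172346 363.37425447 119.        ]
[533.60939571 294.86794732 119.        ]
```

Request:
servo_tool([
  {"dx":0.3,"dy":-0.25},
  {"dx":0.6,"dy":-0.5,"rz":-0.08},
  {"dx":0.9,"dy":-0.8,"rz":-0.16},
  {"dx":0.9,"dy":-0.8,"rz":-0.24},
], claw=0.65)

```text
invalid input
```

Request:
servo_tool([
  {"dx":0.3,"dy":-0.25},
  {"dx":0.6,"dy":-0.5},
  {"dx":0.9,"dy":-0.8},
  {"dx":0.9,"dy":-0.8},
])

```text
invalid input
```

Request:
servo_tool([
  {"dx":0.3,"dy":-0.25},
  {"dx":0.6,"dy":-0.5},
  {"dx":0.9,"dy":-0.8},
  {"dx":0.9,"dy":-0.8},
])

```text
invalid input
```

Request:
servo_tool([
  {"dx":0.3,"dy":-0.25},
  {"dx":0.6,"dy":-0.5,"dz":-0.3},
  {"dx":0.85,"dy":-0.8,"dz":-0.6},
  {"dx":0.85,"dy":-0.8,"dz":-0.6},
  {"dx":0.85,"dy":-0.8,"dz":-0.6},
])

```text
invalid input
```

```bash
python3 - <<'E'
from h import *
from scipy.spatial.transform import Rotation as R
s=env.sense();p=s['tool_pos'];M=R.from_quat(s['orientation']).as_matrix();print(s['time_s'],p,M[:,1],M[:,2],s['width'],s['contact_force'])
S=grab('side','s1.png');T=grab('top','t1.png')
a=S['pixels'][230:350,240:360];b=T['pixels'][205:295,165:285]
a=cv2.resize(a,(400,400),interpolation=cv2.INTER_CUBIC);b=cv2.resize(b,(400,300),interpolation=cv2.INTER_CUBIC)
o=np.zeros((400,800,3),np.uint8);o[:,:400]=a;o[:300,400:]=b
cv2.imwrite('pics/c2.png',o[:,:,::-1])
print(proj(S,p),proj(T,p),proj(S,[525.5,229,134]))
E
```

```text
0.2 [170.83450369 548.77540345 230.80385731] [ 0.29727528  0.95479126 -0.00102448] [-3.17399221e-04 -9.74164032e-04 -9.99999475e-01] 85.30287338363848 [-0.3783859   0.13724684  0.09786646]
[459.25692717 431.68962201] [ 16.66061849 455.20186318] [297.68998889 300.27112119]
```

View pics/c2.png

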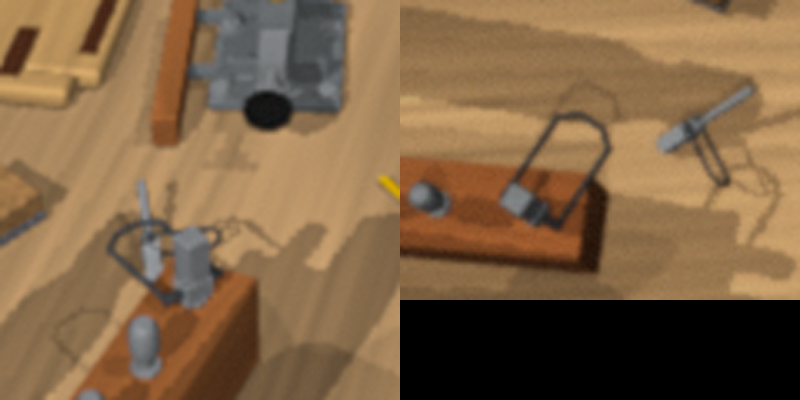

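The picture shows nothing has moved; the looped pin still stands with its grip top at side (297,301). The calls were refused, so I'll give all six numbers in every row.

Request:
servo_tool([
  {"dx":0.3,"dy":-0.25,"dz":0,"rx":0,"ry":0,"rz":0},
  {"dx":0.6,"dy":-0.5,"dz":0,"rx":0,"ry":0,"rz":-0.08},
  {"dx":0.9,"dy":-0.8,"dz":0,"rx":0,"ry":0,"rz":-0.16},
  {"dx":0.9,"dy":-0.8,"dz":0,"rx":0,"ry":0,"rz":-0.24},
], claw=0.65)

```text
time_s: 0.7
tool_pos: [263.6, 465.9, 231.4]
orientation: [0.337, 0.941, -0.001, 0.001]
contact_force: [-0.8, 1.0, -0.6]
width: 55.8
grip_force: 0.0
```

Request:
servo_tool([
  {"dx":0.3,"dy":-0.25,"dz":0,"rx":0,"ry":0,"rz":0},
  {"dx":0.6,"dy":-0.5,"dz":0,"rx":0,"ry":0,"rz":0},
  {"dx":0.9,"dy":-0.8,"dz":0,"rx":0,"ry":0,"rz":0},
  {"dx":0.9,"dy":-0.8,"dz":0,"rx":0,"ry":0,"rz":0},
])

```text
time_s: 1.1
tool_pos: [353.7, 386.1, 231.4]
orientation: [0.335, 0.942, -0.0, 0.001]
contact_force: [-1.0, 1.0, -0.3]
width: 55.7
grip_force: 0.0
```

Request:
servo_tool([
  {"dx":0.3,"dy":-0.25,"dz":0,"rx":0,"ry":0,"rz":0},
  {"dx":0.6,"dy":-0.5,"dz":0,"rx":0,"ry":0,"rz":0},
  {"dx":0.9,"dy":-0.8,"dz":0,"rx":0,"ry":0,"rz":0},
  {"dx":0.9,"dy":-0.8,"dz":0,"rx":0,"ry":0,"rz":0},
])

```text
time_s: 1.5
tool_pos: [443.4, 306.8, 231.2]
orientation: [0.335, 0.942, -0.0, 0.001]
contact_force: [-0.7, 0.9, 0.2]
width: 55.4
grip_force: 0.0
```

Request:
servo_tool([
  {"dx":0.3,"dy":-0.25,"dz":0,"rx":0,"ry":0,"rz":0},
  {"dx":0.6,"dy":-0.5,"dz":-0.3,"rx":0,"ry":0,"rz":0},
  {"dx":0.85,"dy":-0.8,"dz":-0.6,"rx":0,"ry":0,"rz":0},
  {"dx":0.85,"dy":-0.8,"dz":-0.6,"rx":0,"ry":0,"rz":0},
  {"dx":0.85,"dy":-0.8,"dz":-0.6,"rx":0,"ry":0,"rz":0},
  {"dx":0.85,"dy":-0.8,"dz":-0.6,"rx":0,"ry":0,"rz":0},
])

```text
time_s: 2.1
tool_pos: [525.6, 230.5, 172.3]
orientation: [0.332, 0.943, 0.001, 0.0]
contact_force: [-0.5, -0.6, 0.0]
width: 55.5
grip_force: 0.0
```

```bash
python3 - <<'E'
from h import *
from scipy.spatial.transform import Rotation as R
s=env.sense();p=s['tool_pos'];M=R.from_quat(s['orientation']).as_matrix();print(s['time_s'],p,M[:,1],M[:,2],s['width'],s['contact_force'])
S=grab('side');T=grab('top')
a=S['pixels'][240:340,240:360];b=T['pixels'][205:295,165:285]
a=cv2.resize(a,(400,333),interpolation=cv2.INTER_CUBIC);b=cv2.resize(b,(400,300),interpolation=cv2.INTER_CUBIC)
o=np.zeros((340,800,3),np.uint8);o[:333,:400]=a;o[:300,400:]=b
cv2.imwrite('pics/c3.png',o[:,:,::-1])
print(proj(S,p),proj(T,p),proj(S,[525.5,229,134]))
E
```

```text
2.1 [525.59628643 230.53479065 172.26938825] [0.62700015 0.77901723 0.00172069] [ 0.00111879  0.00130832 -0.99999852] 55.53404594454513 [-0.54522054 -0.59515696  0.03415146]
[296.82942995 287.3351064 ] [195.31765519 261.44176846] [297.68998889 300.27112119]
```

View pics/c3.png

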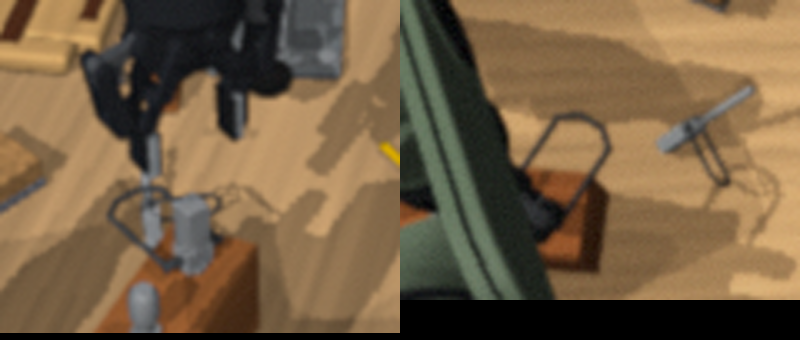

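The open fingers straddle the grip: tip centre is at side (297.6,286.5) and grip top at (297.3,300.6), both as projected. Descending and closing.

Request:
servo_tool([
  {"dx":0,"dy":-0.01,"dz":-0.25,"rx":0,"ry":0,"rz":0},
  {"dx":0,"dy":-0.01,"dz":-0.5,"rx":0,"ry":0,"rz":0},
  {"dx":0,"dy":-0.01,"dz":-0.65,"rx":0,"ry":0,"rz":0},
  {"dx":0,"dy":-0.01,"dz":-0.74,"rx":0,"ry":0,"rz":0},
  {"dx":0,"dy":-0.01,"dz":-0.74,"rx":0,"ry":0,"rz":0},
])

```text
time_s: 2.7
tool_pos: [525.2, 228.6, 97.0]
orientation: [0.332, 0.943, -0.0, -0.0]
contact_force: [-0.3, -0.3, -0.4]
width: 55.3
grip_force: 0.0
```

Request:
servo_tool([
  {"dx":0,"dy":0,"dz":0,"rx":0,"ry":0,"rz":0},
  {"dx":0,"dy":0,"dz":0,"rx":0,"ry":0,"rz":0},
  {"dx":0,"dy":0,"dz":0,"rx":0,"ry":0,"rz":0},
  {"dx":0,"dy":0,"dz":0,"rx":0,"ry":0,"rz":0},
  {"dx":0,"dy":0,"dz":0,"rx":0,"ry":0,"rz":0},
  {"dx":0,"dy":0,"dz":0,"rx":0,"ry":0,"rz":0},
  {"dx":0,"dy":0,"dz":0,"rx":0,"ry":0,"rz":0},
  {"dx":0,"dy":0,"dz":0,"rx":0,"ry":0,"rz":0},
], claw=0)

```text
time_s: 3.5
tool_pos: [527.2, 228.8, 98.6]
orientation: [0.333, 0.943, 0.002, 0.001]
contact_force: [1.5, 2.6, 5.1]
width: 17.3
grip_force: 60.5
```

Request:
servo_tool([
  {"dx":0,"dy":0,"dz":0.2,"rx":0,"ry":0,"rz":0},
  {"dx":0,"dy":0,"dz":0.45,"rx":0,"ry":0,"rz":0},
  {"dx":0,"dy":0,"dz":0.75,"rx":0,"ry":0,"rz":0},
  {"dx":0,"dy":0,"dz":1.0,"rx":0,"ry":0,"rz":0},
])

```text
time_s: 3.9
tool_pos: [525.2, 227.4, 197.7]
orientation: [0.333, 0.943, -0.001, -0.001]
contact_force: [-0.2, -0.1, -2.0]
width: 17.2
grip_force: 60.3
```

Request:
servo_tool([
  {"dx":0.03,"dy":-0.2,"dz":0.15,"rx":0,"ry":0,"rz":0},
  {"dx":0.06,"dy":-0.5,"dz":0.2,"rx":0,"ry":0,"rz":-0.08},
  {"dx":0.1,"dy":-0.9,"dz":0.2,"rx":0,"ry":0,"rz":-0.16},
])

```text
time_s: 4.2
tool_pos: [535.2, 137.7, 217.4]
orientation: [0.45, 0.893, -0.0, -0.0]
contact_force: [1.2, 0.1, -1.4]
width: 17.3
grip_force: 60.3
```

Request:
servo_tool([
  {"dx":0.03,"dy":-0.4,"dz":0,"rx":0,"ry":0,"rz":-0.08},
  {"dx":0.1,"dy":-0.8,"dz":0,"rx":0,"ry":0,"rz":-0.16},
])

```text
time_s: 4.4
tool_pos: [544.1, 56.3, 216.3]
orientation: [0.559, 0.829, -0.002, -0.002]
contact_force: [0.1, 0.6, -0.9]
width: 17.5
grip_force: 60.3
```

Request:
servo_tool([
  {"dx":0.05,"dy":-0.4,"dz":0,"rx":0,"ry":0,"rz":-0.06},
  {"dx":0.1,"dy":-0.8,"dz":0,"rx":0,"ry":0,"rz":-0.11},
])

```text
time_s: 4.6
tool_pos: [554.4, -23.8, 216.1]
orientation: [0.628, 0.778, -0.001, -0.002]
contact_force: [0.3, -0.1, -2.5]
width: 17.3
grip_force: 60.3
```

Request:
servo_tool([
  {"dx":0.05,"dy":-0.4,"dz":0,"rx":0,"ry":0,"rz":0},
  {"dx":0.1,"dy":-0.8,"dz":0,"rx":0,"ry":0,"rz":0},
  {"dx":0.1,"dy":-0.8,"dz":0,"rx":0,"ry":0,"rz":0},
])

```text
time_s: 4.9
tool_pos: [565.0, -106.5, 215.9]
orientation: [0.628, 0.778, -0.002, -0.001]
contact_force: [-0.5, 0.1, -2.5]
width: 17.1
grip_force: 60.2
```

Request:
servo_tool([
  {"dx":0.05,"dy":-0.3,"dz":0,"rx":0,"ry":0,"rz":0},
  {"dx":0.1,"dy":-0.6,"dz":0,"rx":0,"ry":0,"rz":0},
  {"dx":0.1,"dy":-0.8,"dz":0,"rx":0,"ry":0,"rz":0},
  {"dx":0.1,"dy":-0.8,"dz":0,"rx":0,"ry":0,"rz":0},
])

```text
time_s: 5.3
tool_pos: [574.8, -183.6, 215.9]
orientation: [0.628, 0.779, -0.001, -0.001]
contact_force: [-0.1, 0.5, -2.0]
width: 17.4
grip_force: 60.2
```

Request:
servo_tool([
  {"dx":0.04,"dy":-0.2,"dz":0,"rx":0,"ry":0,"rz":0},
  {"dx":0.09,"dy":-0.38,"dz":-0.08,"rx":0,"ry":0,"rz":0},
  {"dx":0.09,"dy":-0.38,"dz":-0.15,"rx":0,"ry":0,"rz":0},
  {"dx":0.09,"dy":-0.38,"dz":-0.15,"rx":0,"ry":0,"rz":0},
  {"dx":0.09,"dy":-0.38,"dz":-0.15,"rx":0,"ry":0,"rz":0},
])

```text
time_s: 5.8
tool_pos: [584.6, -219.4, 201.7]
orientation: [0.626, 0.779, -0.0, -0.001]
contact_force: [0.4, -0.1, -1.5]
width: 17.4
grip_force: 60.2
```

```bash
python3 - <<'E'
from h import *
from scipy.spatial.transform import Rotation as R
s=env.sense();p=s['tool_pos'];M=R.from_quat(s['orientation']).as_matrix();print(s['time_s'],p,M[:,1],M[:,2],s['width'],s['contact_force'])
S=grab('side','s4.png');T=grab('top','t4.png')
a=S['pixels'][150:250,290:370];b=T['pixels'][195:275,350:430]
a=cv2.resize(a,(400,500),interpolation=cv2.INTER_CUBIC);b=cv2.resize(b,(400,400),interpolation=cv2.INTER_CUBIC)
o=np.zeros((500,800,3),np.uint8);o[:,:400]=a;o[:400,400:]=b
cv2.imwrite('pics/c4.png',o[:,:,::-1])
t=p+M[:,2]*91.6
print('tip S,T',proj(S,t),proj(T,t),t)
for q in ([584,-222,97],):print(proj(S,q),proj(T,q))
E
```

```text
5.8 [ 584.6046036  -219.40858346  201.66087753] [ 0.97659155  0.2150991  -0.00114876] [-1.39077062e-03  9.73786433e-04 -9.99998559e-01] 17.40641813035961 [ 0.43042936 -0.1445029  -1.48883076]
tip S,T [324.85557806 201.22283592] [392.94774922 229.07938767] [ 584.47720901 -219.31938462  110.06100955]
[325.28011566 204.65188988] [393.11765207 230.5599462 ]
```

View pics/c4.png

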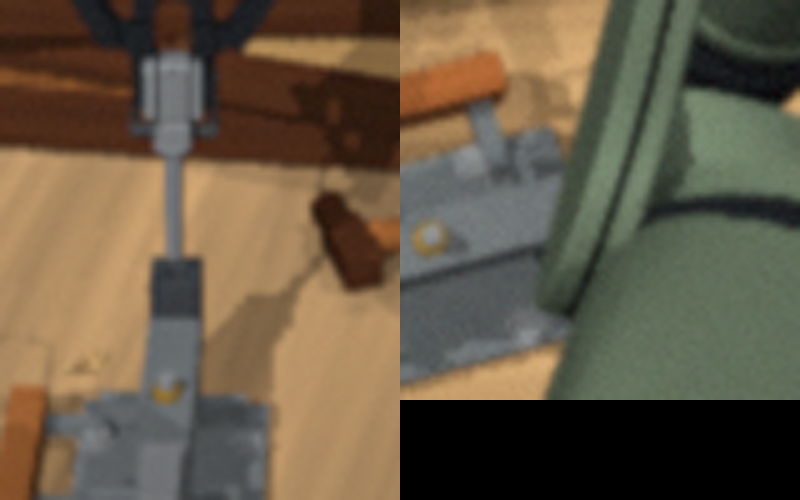

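Side view: shank axis at u≈324.8 (tip ending at row ~201), boss centre at u≈325.4. The top view is blocked by the arm, so I'll refine the hole from the first pictures.

```bash
python3 - <<'E'
from h import *
T=eyes.grab_frame('top');S=eyes.grab_frame('side')
t=cv2.imread('pics/top0.png',0).astype(float);s=cv2.imread('pics/side0.png',0).astype(float)
print(t[222:242,384:406].astype(int));print(s[200:216,316:336].astype(int))
s4=cv2.imread('pics/s4.png',0).astype(int);print(s4[190:214,318:334])
E
```

```text
[[106 117 126 124 129 135 140 145 147 147 145 144 140 139 138 144 148 149
  150 150 150 150]
 [ 99 121 129 130 130 138 145 145 147 144 142 135 117 114 113 139 150 154
  152 155 155 156]
 [105 121 132 134 133 134 141 146 131 114 105  94  82  74  83 119 145 156
  155 154 155 155]
 [ 99 114 129 130 121 114 111 103  89  80  71  57  58  58  70 102 140 151
  150 154 153 151]
 [ 91  96  97  89  84  78  74  65  62  59  58  54  54  57  60  87 127 141
  144 143 144 151]
 [ 80  70  67  61  59  61  55  55  54  51  53  53  55  57  60  74 111 135
  141 141 143 143]
 [ 74  55  46  49  58  55  58  54  45  42  40  45  52  53  54  66  98 133
  143 139 142 144]
 [ 80  55  44  49  60  55  58  51  37  26  23  31  45  53  57  60  86 127
  141 143 140 141]
 [ 89  59  41  48  55  56  51  50  40  27  26  27  39  51  56  54  72 106
  131 137 139 135]
 [ 91  70  44  43  49  59  56  53  56  47  34  29  43  51  50  55  64  98
  124 135 135 133]
 [ 99  86  50  39  49  59  55  54  57  54  47  37  47  52  53  58  58  81
  121 135 138 140]
 [ 98  90  60  37  47  55  57  55  59  50  50  49  52  55  57  56  54  70
  1
[... 3030 characters left out ...]
  58  56  61  95 139 147 149]
 [161 145  93  60  57  50  55  60  60  57  61  64  96 141 147 147]
 [160 142  85  55  56  55  54  61  60  59  61  62  95 139 147 148]
 [158 135  81  57  60  62  63  64  64  63  60  63  95 140 149 147]
 [153 126  77  57  62  63  62  63  60  62  59  60  92 140 148 147]
 [154 127  76  54  58  61  61  59  59  59  56  58  92 140 149 145]
 [156 132  81  57  59  60  59  59  60  59  55  58  94 140 149 147]
 [154 134  80  57  56  61  57  57  58  60  58  59  94 141 147 144]
 [151 132  79  56  59  58  57  58  57  59  54  57  94 141 147 144]
 [149 131  82  60  60  59  61  62  62  61  57  57  95 139 147 145]
 [147 131  92  78  80  80  78  78  80  78  75  71  96 139 147 145]]
```

Request:
servo_tool([
  {"dx":0.01,"dy":-0.04,"dz":-0.05,"rx":0,"ry":0,"rz":0},
  {"dx":0.01,"dy":-0.04,"dz":-0.09,"rx":0,"ry":0,"rz":0},
  {"dx":0.01,"dy":-0.04,"dz":-0.12,"rx":0,"ry":0,"rz":0},
  {"dx":0.01,"dy":-0.04,"dz":-0.14,"rx":0,"ry":0,"rz":0},
  {"dx":0.01,"dy":-0.04,"dz":-0.16,"rx":0,"ry":0,"rz":0},
])

```text
time_s: 6.5
tool_pos: [585.8, -224.2, 186.2]
orientation: [0.627, 0.779, -0.0, 0.0]
contact_force: [-0.1, -1.3, -0.6]
width: 17.3
grip_force: 60.4
```

Request:
servo_tool([
  {"dx":0,"dy":0,"dz":-0.02,"rx":0,"ry":0,"rz":0},
  {"dx":0,"dy":0,"dz":-0.04,"rx":0,"ry":0,"rz":0},
  {"dx":0,"dy":0,"dz":-0.06,"rx":0,"ry":0,"rz":0},
])

```text
time_s: 6.8
tool_pos: [585.6, -224.6, 180.3]
orientation: [0.626, 0.779, -0.001, 0.0]
contact_force: [-1.1, -3.1, -0.1]
width: 17.3
grip_force: 59.4
```

Request:
servo_tool([
  {"dx":0,"dy":-0.01,"dz":-0.03,"rx":0,"ry":0,"rz":0},
  {"dx":0,"dy":-0.01,"dz":-0.06,"rx":0,"ry":0,"rz":0},
  {"dx":0,"dy":-0.01,"dz":-0.09,"rx":0,"ry":0,"rz":0},
  {"dx":0,"dy":-0.01,"dz":-0.12,"rx":0,"ry":0,"rz":0},
])

```text
time_s: 7.2
tool_pos: [585.7, -225.0, 167.9]
orientation: [0.627, 0.779, -0.0, -0.0]
contact_force: [-2.0, -2.6, -0.5]
width: 17.3
grip_force: 59.3
```

Request:
servo_tool([
  {"dx":-0.005,"dy":-0.007,"dz":-0.02,"rx":0,"ry":0,"rz":0},
  {"dx":-0.005,"dy":-0.007,"dz":-0.04,"rx":0,"ry":0,"rz":0},
  {"dx":-0.005,"dy":-0.007,"dz":-0.04,"rx":0,"ry":0,"rz":0},
])

```text
time_s: 7.5
tool_pos: [585.5, -225.3, 163.8]
orientation: [0.627, 0.779, 0.0, -0.0]
contact_force: [-0.4, -0.7, -2.5]
width: 17.4
grip_force: 59.1
```

```bash
python3 - <<'E'
from h import *
S=grab('side','s5.png')
a=S['pixels'][160:260,265:365]
cv2.imwrite('pics/c5.png',cv2.resize(a,(600,600),interpolation=cv2.INTER_CUBIC)[:,:,::-1])
E
```

```text
(no output)
```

View pics/c5.png

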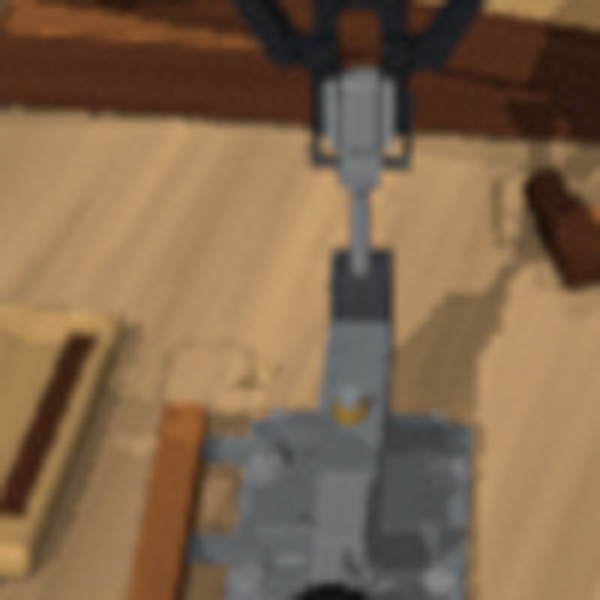

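The shank stands in the guide hole: it enters the boss at crop (360,272), about side (325,205). There is no side load, and the loop points away from the camera past the plain end. I'll release, rise, and go to the foot.

Request:
servo_tool([
  {"dx":0,"dy":0,"dz":-0.01,"rx":0,"ry":0,"rz":0},
  {"dx":0,"dy":0,"dz":-0.01,"rx":0,"ry":0,"rz":0},
])

```text
time_s: 7.75
tool_pos: [585.6, -225.5, 163.3]
orientation: [0.627, 0.779, 0.0, 0.0]
contact_force: [-0.2, -0.5, -2.1]
width: 17.1
grip_force: 59.1
```

Request:
servo_tool([
  {"dx":0,"dy":0,"dz":0,"rx":0,"ry":0,"rz":0},
  {"dx":0,"dy":0,"dz":0,"rx":0,"ry":0,"rz":0},
  {"dx":0,"dy":0,"dz":0,"rx":0,"ry":0,"rz":0},
  {"dx":0,"dy":0,"dz":0,"rx":0,"ry":0,"rz":0},
  {"dx":0,"dy":0,"dz":0.2,"rx":0,"ry":0,"rz":0},
  {"dx":0,"dy":0,"dz":0.5,"rx":0,"ry":0,"rz":0},
  {"dx":0,"dy":0,"dz":0.8,"rx":0,"ry":0,"rz":0},
], claw=0.5)

```text
time_s: 8.45
tool_pos: [585.2, -225.5, 244.0]
orientation: [0.627, 0.779, -0.0, -0.0]
contact_force: [0.7, -0.8, -0.5]
width: 42.7
grip_force: 0.0
```

Request:
servo_tool([
  {"dx":-0.1,"dy":0.4,"dz":0,"rx":0,"ry":0,"rz":0},
  {"dx":-0.2,"dy":0.9,"dz":0,"rx":0,"ry":0,"rz":0},
], claw=0)

```text
time_s: 8.65
tool_pos: [566.1, -137.2, 244.4]
orientation: [0.628, 0.778, 0.001, 0.001]
contact_force: [0.6, 1.2, -0.8]
width: 14.4
grip_force: 0.0
```

Request:
servo_tool([
  {"dx":-0.1,"dy":0.4,"dz":0,"rx":0,"ry":0,"rz":0},
  {"dx":-0.2,"dy":0.9,"dz":0,"rx":0,"ry":0,"rz":0},
])

```text
time_s: 8.85
tool_pos: [545.3, -46.7, 243.6]
orientation: [0.627, 0.779, 0.0, 0.0]
contact_force: [0.8, 0.8, 0.2]
width: -0.0
grip_force: 0.0
```

Request:
servo_tool([
  {"dx":-0.08,"dy":0.4,"dz":0,"rx":0,"ry":0,"rz":0},
  {"dx":-0.15,"dy":0.74,"dz":-0.2,"rx":0,"ry":0,"rz":0},
  {"dx":-0.15,"dy":0.74,"dz":-0.6,"rx":0,"ry":0,"rz":0},
  {"dx":-0.15,"dy":0.74,"dz":-1.0,"rx":0,"ry":0,"rz":0},
])

```text
time_s: 9.25
tool_pos: [531.3, 27.7, 143.4]
orientation: [0.626, 0.78, 0.001, 0.001]
contact_force: [0.5, -0.5, -0.6]
width: -0.2
grip_force: 0.0
```

Request:
servo_tool([
  {"dx":0,"dy":0,"dz":-0.4,"rx":0,"ry":0,"rz":0},
  {"dx":0,"dy":0,"dz":-0.8,"rx":0,"ry":0,"rz":0},
  {"dx":0,"dy":0,"dz":-0.97,"rx":0,"ry":0,"rz":0},
  {"dx":0,"dy":0,"dz":-0.97,"rx":0,"ry":0,"rz":0},
])

```text
time_s: 9.65
tool_pos: [528.8, 26.4, 43.9]
orientation: [0.627, 0.779, -0.002, -0.002]
contact_force: [0.3, -0.5, -0.0]
width: 0.1
grip_force: 0.0
```

```bash
python3 - <<'E'
from h import *
s=env.sense();print(s['tool_pos'],s['contact_force'],s['width'])
S=grab('side','s6.png');T=grab('top','t6.png')
a=cv2.resize(S['pixels'][180:280,270:370],(400,400),interpolation=cv2.INTER_CUBIC)
b=cv2.resize(T['pixels'][190:290,285:435],(600,400),interpolation=cv2.INTER_CUBIC)[:,200:]
b=cv2.resize(T['pixels'][195:280,280:440],(400,213),interpolation=cv2.INTER_CUBIC)
c=cv2.resize(T['pixels'][200:270,360:440],(400,350),interpolation=cv2.INTER_CUBIC)
o=np.zeros((570,800,3),np.uint8);o[:400,:400]=a;o[:213,400:]=b;o[220:570,400:]=c
cv2.imwrite('pics/c6.png',o[:,:,::-1])
E
```

```text
[528.83026927  26.37740901  43.88691209] [ 0.25709934 -0.46505675 -0.02198471] 0.08797563716431228
```

View pics/c6.png

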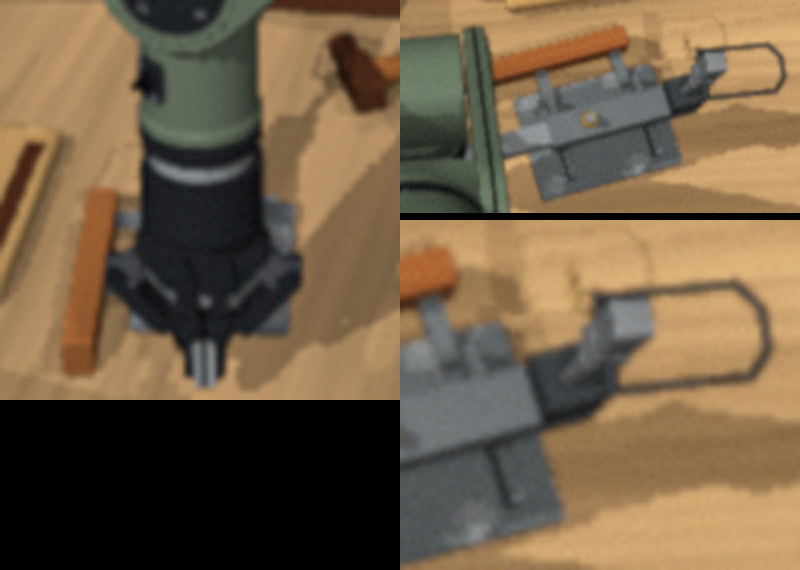

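The top view shows the pin standing in the boss with its loop past the plain end, but turned about 10° clockwise from the bar: arms at crop (600,297)-(740,283), sleeve edge at a steeper slope. I'll square it when I re-grip. Now approaching the foot gently.

Request:
servo_tool([
  {"dx":0.01,"dy":-0.04,"dz":0,"rx":0,"ry":0,"rz":0},
  {"dx":0.018,"dy":-0.08,"dz":0,"rx":0,"ry":0,"rz":0},
  {"dx":0.025,"dy":-0.117,"dz":0,"rx":0,"ry":0,"rz":0},
  {"dx":0.028,"dy":-0.13,"dz":0,"rx":0,"ry":0,"rz":0},
  {"dx":0.03,"dy":-0.14,"dz":0,"rx":0,"ry":0,"rz":0},
  {"dx":0.033,"dy":-0.152,"dz":0,"rx":0,"ry":0,"rz":0},
  {"dx":0.035,"dy":-0.164,"dz":0,"rx":0,"ry":0,"rz":0},
])

```text
time_s: 10.45
tool_pos: [534.3, 10.5, 46.6]
orientation: [0.627, 0.779, 0.0, -0.0]
contact_force: [-1.0, 4.4, 3.4]
width: 0.1
grip_force: 2.2
```

Request:
servo_tool([
  {"dx":0.0025,"dy":-0.0117,"dz":0,"rx":0,"ry":0,"rz":0},
  {"dx":0.005,"dy":-0.0234,"dz":0,"rx":0,"ry":0,"rz":0},
  {"dx":0.0075,"dy":-0.035,"dz":0,"rx":0,"ry":0,"rz":0},
])

```text
time_s: 10.75
tool_pos: [535.1, 6.6, 46.4]
orientation: [0.626, 0.779, 0.0, 0.0]
contact_force: [-0.6, 3.4, 2.8]
width: -0.0
grip_force: 1.9
```

Request:
servo_tool([
  {"dx":0.0025,"dy":-0.0117,"dz":0,"rx":0,"ry":0,"rz":0},
  {"dx":0.005,"dy":-0.0234,"dz":0,"rx":0,"ry":0,"rz":0},
])

```text
time_s: 10.95
tool_pos: [535.6, 4.0, 46.2]
orientation: [0.627, 0.779, -0.0, 0.0]
contact_force: [0.5, 3.0, 2.6]
width: 0.3
grip_force: 1.6
```

Request:
servo_tool([
  {"dx":0.0025,"dy":-0.0117,"dz":0,"rx":0,"ry":0,"rz":0},
  {"dx":0.005,"dy":-0.0234,"dz":0,"rx":0,"ry":0,"rz":0},
])

```text
time_s: 11.15
tool_pos: [536.0, 2.0, 46.2]
orientation: [0.627, 0.779, 0.0, -0.0]
contact_force: [-0.8, 7.9, 2.6]
width: 0.1
grip_force: 4.0
```

```bash
python3 - <<'E'
from h import *
T=grab('top','t7.png');g=cv2.cvtColor(T['pixels'],cv2.COLOR_RGB2GRAY).astype(int);o=cv2.imread('pics/t6.png',0).astype(int)
d=abs(g-o)[195:250,380:445];print((d>25).sum(),np.argwhere(d>25).mean(0)+[195,380] if (d>25).any() else '')
for z in(198,153,175):print(z,proj(T,[585.5,-225.3,z]))
print(g[212:234:2,392:416:2]);print(env.sense()['contact_force'])
E
```

```text
552 [226.11594203 413.82246377]
198 [402.79874869 218.36982245]
153 [398.86631588 223.76591223]
175 [400.74553435 221.18724603]
[[164 126 157 164 166 169 172 171 178 182 184 185]
 [172 154 135 144 161 170 173 172 163 179 183 176]
 [183 169 154 175 162 153 176 176 170 168 174 170]
 [176 167 144 143 149 153 169 169 169 159 169 170]
 [160 116  88 106 114 113 112 119 117 121 143 149]
 [153 127 142 139 132 119 128 123 114  96 100  96]
 [126 102 142 144 140 133 168 172 167 157 168 167]
 [ 96 100 143 145 146 132 160 161 145 149 161 162]
 [ 90  82  93 103 114 128 155 155 150 160 164 162]
 [104  66  57  54  64 135 144 148 153 154 153 152]
 [ 84  81  81  82  64 122 153 154 153 156 155 158]]
[-0.34785905  5.43949563  2.52575878]
```

The top view now has the grip top at about (398,224), which matches a height of 153 mm, so the pin has dropped into the bar. Checking how the loop lies.

```bash
python3 - <<'E'
import cv2
t=cv2.imread('pics/t7.png');cv2.imwrite('pics/c7.png',cv2.resize(t[195:265,360:440],(640,560),interpolation=cv2.INTER_CUBIC))
E
```

```text
(no output)
```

View pics/c7.png

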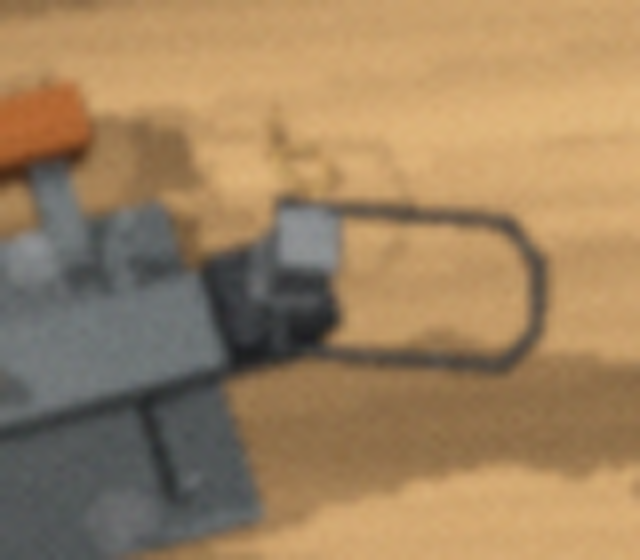

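Request:
servo_tool([
  {"dx":-0.02,"dy":0.1,"dz":0,"rx":0,"ry":0,"rz":0},
  {"dx":-0.06,"dy":0.3,"dz":0.1,"rx":0,"ry":0,"rz":0},
  {"dx":-0.06,"dy":0.3,"dz":0.5,"rx":0,"ry":0,"rz":0},
  {"dx":-0.06,"dy":0.3,"dz":1.0,"rx":0,"ry":0,"rz":0},
])

```text
time_s: 11.6
tool_pos: [528.1, 32.0, 145.2]
orientation: [0.626, 0.78, -0.003, -0.002]
contact_force: [1.5, -0.1, 0.6]
width: 0.0
grip_force: 0.0
```

The pin is down in the boss but has turned further: arms (335,208)-(500,218), about 20° clockwise of the sleeve edge. I'll grip it at that yaw, press it, and turn it back square.

Request:
servo_tool([
  {"dx":0.05,"dy":-0.1,"dz":0.4,"rx":0,"ry":0,"rz":0},
  {"dx":0.1,"dy":-0.5,"dz":0.6,"rx":0,"ry":0,"rz":-0.06},
  {"dx":0.19,"dy":-0.9,"dz":0.6,"rx":0,"ry":0,"rz":-0.11},
], claw=0.5)

```text
time_s: 11.9
tool_pos: [550.8, -59.0, 210.3]
orientation: [0.692, 0.722, 0.002, 0.004]
contact_force: [0.3, 0.3, 0.5]
width: 42.4
grip_force: 0.0
```

Request:
servo_tool([
  {"dx":0.1,"dy":-0.45,"dz":0,"rx":0,"ry":0,"rz":-0.06},
  {"dx":0.19,"dy":-0.9,"dz":0,"rx":0,"ry":0,"rz":-0.11},
])

```text
time_s: 12.1
tool_pos: [568.1, -149.9, 206.4]
orientation: [0.752, 0.659, -0.0, 0.001]
contact_force: [1.8, -0.0, -0.2]
width: 42.8
grip_force: 0.0
```

Request:
servo_tool([
  {"dx":0.1,"dy":-0.4,"dz":0,"rx":0,"ry":0,"rz":0},
  {"dx":0.18,"dy":-0.79,"dz":0,"rx":0,"ry":0,"rz":0},
  {"dx":0.18,"dy":-0.79,"dz":-0.2,"rx":0,"ry":0,"rz":0},
  {"dx":0.18,"dy":-0.79,"dz":-0.2,"rx":0,"ry":0,"rz":0},
])

```text
time_s: 12.5
tool_pos: [584.2, -227.9, 183.1]
orientation: [0.752, 0.659, -0.002, -0.003]
contact_force: [-0.6, 1.2, -1.3]
width: 42.6
grip_force: 0.0
```

Request:
servo_tool([
  {"dx":0,"dy":0,"dz":-0.2,"rx":0,"ry":0,"rz":0},
  {"dx":0,"dy":0,"dz":-0.4,"rx":0,"ry":0,"rz":0},
  {"dx":0,"dy":0,"dz":-0.55,"rx":0,"ry":0,"rz":0},
  {"dx":0,"dy":0,"dz":-0.67,"rx":0,"ry":0,"rz":0},
  {"dx":0,"dy":0,"dz":-0.67,"rx":0,"ry":0,"rz":0},
])

```text
time_s: 13.0
tool_pos: [585.1, -226.1, 117.9]
orientation: [0.751, 0.66, -0.001, -0.001]
contact_force: [-1.1, 0.4, 0.0]
width: 42.7
grip_force: 0.0
```

Request:
servo_tool([
  {"dx":0,"dy":0,"dz":0,"rx":0,"ry":0,"rz":0},
  {"dx":0,"dy":0,"dz":0,"rx":0,"ry":0,"rz":0},
  {"dx":0,"dy":0,"dz":0,"rx":0,"ry":0,"rz":0},
  {"dx":0,"dy":0,"dz":0,"rx":0,"ry":0,"rz":0},
  {"dx":0,"dy":0,"dz":0,"rx":0,"ry":0,"rz":0},
  {"dx":0,"dy":0,"dz":0,"rx":0,"ry":0,"rz":0},
], claw=0)

```text
time_s: 13.6
tool_pos: [585.8, -227.1, 120.5]
orientation: [0.751, 0.66, 0.0, 0.0]
contact_force: [-3.4, 0.8, 6.0]
width: 17.6
grip_force: 59.2
```

Request:
servo_tool([
  {"dx":0,"dy":0.005,"dz":0,"rx":0,"ry":0,"rz":0.06},
  {"dx":0,"dy":0.005,"dz":0,"rx":0,"ry":0,"rz":0.12},
  {"dx":0,"dy":0.005,"dz":0,"rx":0,"ry":0,"rz":0.18},
  {"dx":0,"dy":0.005,"dz":0,"rx":0,"ry":0,"rz":0.22},
  {"dx":0,"dy":0.005,"dz":-0.02,"rx":0,"ry":0,"rz":0.22},
  {"dx":0,"dy":0.005,"dz":-0.02,"rx":0,"ry":0,"rz":0.22},
])

```text
time_s: 14.2
tool_pos: [586.6, -227.0, 120.4]
orientation: [0.627, 0.779, 0.0, 0.001]
contact_force: [-4.9, 2.0, 13.7]
width: 17.0
grip_force: 60.4
```

```bash
python3 - <<'E'
from h import *
s=env.sense();print(s['tool_pos'],s['contact_force'],s['ft_torque'])
S=grab('side','s8.png');T=grab('top','t8.png')
print(cv2.cvtColor(S['pixels'],cv2.COLOR_RGB2GRAY)[186:214,325])
print(cv2.cvtColor(S['pixels'],cv2.COLOR_RGB2GRAY)[196:206,314:338])
E
```

```text
[ 586.59037301 -226.96458773  120.43798754] [-4.86414952  1.99224385 13.7158885 ] [0.44952822 0.91332285 0.07294465]
[125 114 120 130 122 119 119 118 119 119 118 118 115 120 129 123 119 119
 119 104  73  61  60  60  59  56  61  78]
[[160 164 147  97 100 135 123  99 112 119 119 118 117 108 104 121 114 107
   82  98 144 152 151 150]
 [162 164 148  96 102 138 124 103 113 117 117 118 114 110 106 129 135 126
   89  97 143 152 150 151]
 [163 165 146  92  99 131 122 113 118 116 116 115 113 105 106 132 143 129
   85  99 144 151 151 150]
 [165 163 140  86  85 108 107 111 117 116 117 120 119 111 102 122 129 114
   87 105 144 151 149 149]
 [163 159 131  80  68  74  78  92 116 118 122 129 129 116  87  77  84  83
   80 110 144 152 151 150]
 [166 160 134  96  86  82  73  84 114 121 121 123 123 111  81  52  58  74
   81 110 143 152 147 147]
 [165 164 150 131 129 123  89  86 116 122 120 119 120 111  81  47  68 102
  111 124 145 149 148 144]
 [165 162 158 154 157 143  95  86 115 124 119 119 120 111  81  54  89 134
  144 145 149 148 145 144]
 [163 161 157 158 162 145  91  77 107 123 120 119 115 102  73  56  94 140
  148 147 149 147 146 144]
 [162 158 156 158 162 142  86  62  82 101 106 104  96  76  62  59  94 140
  149 148 147 146 146 146]]
```

Request:
servo_tool([
  {"dx":-0.01,"dy":0.01,"dz":0.02,"rx":0,"ry":0,"rz":0},
  {"dx":-0.015,"dy":0.01,"dz":0.02,"rx":0,"ry":0,"rz":0},
  {"dx":-0.015,"dy":0.01,"dz":0.02,"rx":0,"ry":0,"rz":0},
])

```text
time_s: 14.6
tool_pos: [586.1, -226.5, 120.5]
orientation: [0.627, 0.779, 0.001, 0.002]
contact_force: [1.5, -1.5, 5.4]
width: 16.7
grip_force: 59.5
```

Request:
servo_tool([
  {"dx":0,"dy":0,"dz":0,"rx":0,"ry":0,"rz":0},
  {"dx":0,"dy":0,"dz":0,"rx":0,"ry":0,"rz":0},
  {"dx":0,"dy":0,"dz":0,"rx":0,"ry":0,"rz":0},
  {"dx":0,"dy":0,"dz":0,"rx":0,"ry":0,"rz":0},
  {"dx":0,"dy":0,"dz":0.3,"rx":0,"ry":0,"rz":0},
  {"dx":0,"dy":0,"dz":0.6,"rx":0,"ry":0,"rz":0},
  {"dx":0,"dy":0.3,"dz":0.9,"rx":0,"ry":0,"rz":0},
  {"dx":-0.1,"dy":0.7,"dz":0.9,"rx":0,"ry":0,"rz":0},
  {"dx":-0.2,"dy":1.0,"dz":0.9,"rx":0,"ry":0,"rz":0},
  {"dx":-0.2,"dy":1.0,"dz":0.9,"rx":0,"ry":0,"rz":0},
], claw=0.4)

```text
time_s: 15.6
tool_pos: [563.1, -122.4, 209.6]
orientation: [0.625, 0.78, 0.0, -0.001]
contact_force: [0.5, -0.6, 0.9]
width: 34.3
grip_force: 0.0
```

```bash
python3 - <<'E'
from h import *
T=grab('top','t9.png');S=grab('side','s9.png')
a=cv2.resize(T['pixels'][195:265,360:440],(480,420),interpolation=cv2.INTER_CUBIC)
b=cv2.resize(S['pixels'][160:240,290:350],(315,420),interpolation=cv2.INTER_CUBIC)
cv2.imwrite('pics/c9.png',np.hstack([a,b])[:,:,::-1])
for z in(153,):print(proj(T,[585.5,-225.3,z]),proj(S,[585.5,-225.3,z]))
print(proj(S,[585.5,-225.3,97]))
E
```

```text
[398.86631588 223.76591223] [324.98027644 187.07771559]
[325.07274041 203.99197618]
```

View pics/c9.png

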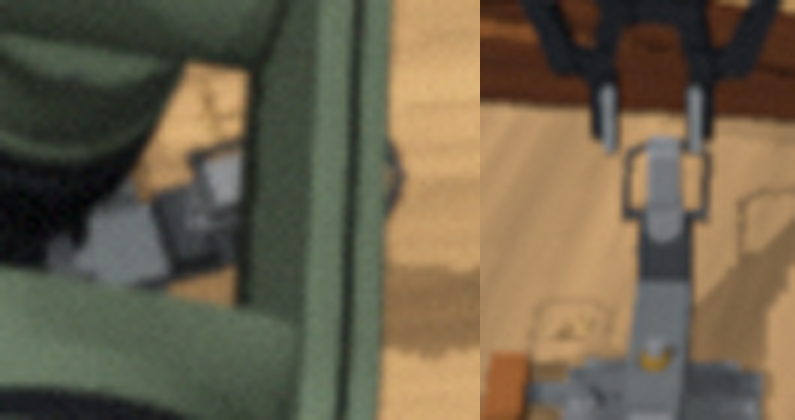

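Side crop: the loop is symmetric about the pin, in line with the sleeve, and the collar is on the boss. Top crop: bow apex at about (426.5,225). Checking the direction in numbers.

```bash
python3 - <<'E'
from h import *
T=eyes.grab_frame('top');S=eyes.grab_frame('side')
b=onz(T,426.2,225,108);h=onz(T,394.4,230.35,97);d=(b-h)[:2];print(b,h,np.degrees(np.arctan2(d[1],d[0])),np.linalg.norm(d))
g=cv2.imread('pics/s9.png',0);print(g[184:206,314:338].tolist())
for a in(-70,-78,-86):
    c=np.cos(np.radians(a)),np.sin(np.radians(a));print(a,proj(S,[585.5+75*c[0],-225.3+75*c[1],108]),proj(T,[585.5+75*c[0],-225.3+75*c[1],108]))
E
```

```text
[ 589.67604018 -299.61151661  108.        ] [ 584.31116713 -225.11703877   97.        ] -85.88083805073184 74.68740919287661
[[121, 102, 99, 143, 156, 156, 161, 162, 166, 164, 161, 157, 159, 159, 145, 110, 113, 113, 58, 34, 84, 131, 138, 137], [119, 101, 101, 143, 157, 159, 160, 161, 160, 159, 156, 155, 156, 154, 140, 110, 114, 114, 59, 40, 90, 135, 142, 140], [121, 100, 102, 148, 156, 156, 150, 146, 141, 142, 144, 143, 139, 134, 111, 98, 114, 117, 77, 72, 111, 148, 153, 151], [123, 102, 107, 143, 145, 135, 118, 117, 125, 128, 130, 130, 130, 120, 87, 81, 113, 122, 102, 109, 136, 151, 152, 153], [123, 108, 118, 134, 112, 98, 97, 117, 133, 133, 130, 134, 131, 121, 93, 89, 114, 117, 103, 117, 141, 151, 152, 151], [126, 126, 131, 125, 91, 98, 129, 149, 145, 135, 134, 134, 133, 126, 115, 119, 123, 118, 92, 94, 128, 150, 153, 150], [145, 149, 143, 115, 97, 129, 158, 158, 137, 123, 122, 122, 122, 122, 131, 150, 153, 139, 104, 84, 124, 149, 152, 153], [151, 155, 147, 117, 98, 137, 160, 154, 132, 119, 118, 117, 117, 117, 132, 154, 156, 142, 108, 85, 123, 147, 152, 152], [153, 156, 150, 121, 1
[... 1108 characters left out ...]
121, 114, 92, 56, 63, 79, 85, 113, 144, 150, 148, 147], [164, 164, 152, 132, 129, 120, 90, 85, 115, 123, 121, 120, 119, 113, 89, 53, 75, 110, 112, 124, 145, 151, 147, 145], [164, 164, 158, 154, 158, 142, 94, 83, 113, 121, 119, 118, 119, 113, 85, 55, 89, 138, 143, 143, 149, 149, 146, 144], [165, 160, 157, 158, 162, 144, 89, 72, 102, 117, 116, 118, 116, 100, 74, 56, 94, 142, 149, 149, 149, 145, 145, 143], [163, 158, 154, 159, 161, 143, 85, 60, 83, 100, 107, 106, 95, 74, 63, 59, 94, 139, 149, 148, 148, 146, 145, 144]]
-70 [322.85265146 187.51771953] [423.48521125 216.4086591 ]
-78 [326.37169114 187.46553551] [425.20782544 220.39368105]
-86 [329.86878798 187.6621739 ] [426.35634067 224.55711702]
```

Request:
servo_tool([
  {"dx":-0.1,"dy":0.5,"dz":0,"rx":0,"ry":0,"rz":0},
  {"dx":-0.2,"dy":1.0,"dz":0,"rx":0,"ry":0,"rz":0},
  {"dx":-0.2,"dy":1.0,"dz":0,"rx":0,"ry":0,"rz":0},
], claw=0)

```text
time_s: 16.1
tool_pos: [543.7, -22.5, 209.0]
orientation: [0.625, 0.78, 0.0, -0.001]
contact_force: [-0.1, -1.2, 0.1]
width: 0.1
grip_force: 0.0
```

```bash
python3 - <<'E'
from h import *
T=grab('top','t10.png');g=cv2.cvtColor(T['pixels'],cv2.COLOR_RGB2GRAY).astype(np.float32)
def line(g,T,lo=35,hi=58):
  # per cross-section at distance r along trial axis, find dark wire on each side
  for a0 in(-78,-86,-94):
    e=np.array([np.cos(np.radians(a0)),np.sin(np.radians(a0))]);n=np.array([-e[1],e[0]]);P={1:[],-1:[]};D=[]
    for r in np.arange(lo,hi,3):
      for s in(1,-1):
        ws=np.arange(12,33,.5)*s;uv=np.array([proj(T,[*(np.array([584.3,-225.1])+r*e+w*n),108]) for w in ws],np.float32)
        v=cv2.remap(g,uv[:,0].reshape(1,-1),uv[:,1].reshape(1,-1),cv2.INTER_LINEAR)[0];i=v.argmin();P[s].append(ws[i]);D.append(v[i])
    rr=np.arange(lo,hi,3)
    print(a0,[np.round(a0+np.degrees(np.arctan(np.polyfit(rr,P[s],1)[0])),1) for s in P],P,np.median(D))
line(g,T)
g7=cv2.imread('pics/t7.png',0).astype(np.float32);line(g7,T)
print(env.sense()['tool_pos'])
E
```

```text
-78 [np.float64(-77.9), np.float64(-75.7)] {1: [np.float64(23.5), np.float64(23.0), np.float64(22.5), np.float64(24.0), np.float64(23.0), np.float64(22.5), np.float64(24.0), np.float64(23.0)], -1: [np.float64(-21.5), np.float64(-20.5), np.float64(-21.0), np.float64(-21.0), np.float64(-20.5), np.float64(-21.0), np.float64(-20.0), np.float64(-20.5)]} 90.240234
-86 [np.float64(-78.2), np.float64(-76.5)] {1: [np.float64(28.0), np.float64(28.0), np.float64(29.5), np.float64(29.5), np.float64(29.5), np.float64(31.0), np.float64(30.5), np.float64(30.5)], -1: [np.float64(-16.5), np.float64(-15.5), np.float64(-15.0), np.float64(-15.5), np.float64(-13.5), np.float64(-13.5), np.float64(-14.0), np.float64(-12.5)]} 88.85547
-94 [np.float64(-123.5), np.float64(-146.5)] {1: [np.float64(32.5), np.float64(32.5), np.float64(32.5), np.float64(32.5), np.float64(32.5), np.float64(23.0), np.float64(23.0), np.float64(23.0)], -1: [np.float64(-12.0), np.float64(-12.0), np.float64(-12.0), np.float64(-12.0), np.float64(-32.5), np.float64(-32.5), np.float64(-32.5), np.float64(-32.5)]} 118.4668
-78 [np.float64(-
[... 405 characters left out ...]
.5), np.float64(15.0), np.float64(14.5), np.float64(12.0), np.float64(12.0), np.float64(12.0), np.float64(12.0), np.float64(12.0)], -1: [np.float64(-31.0), np.float64(-31.5), np.float64(-32.0), np.float64(-32.5), np.float64(-32.5), np.float64(-32.5), np.float64(-32.5), np.float64(-32.5)]} 87.18555
-94 [np.float64(-99.4), np.float64(-94.0)] {1: [np.float64(20.0), np.float64(20.0), np.float64(18.0), np.float64(18.0), np.float64(18.0), np.float64(18.0), np.float64(18.0), np.float64(18.0)], -1: [np.float64(-26.0), np.float64(-26.0), np.float64(-26.0), np.float64(-26.0), np.float64(-26.0), np.float64(-26.0), np.float64(-26.0), np.float64(-26.0)]} 84.103516
[544.43192407 -24.34041144 209.19133721]
```

The loop lies at -77.5° against the bar's -78°, so it is square. Now I'll go past the plain end, tilt the shut fingers so the hand stays clear of the pin, and hover above the bow.

Request:
servo_tool([
  {"dx":0.1,"dy":-0.46,"dz":0,"rx":0,"ry":0,"rz":0},
  {"dx":0.19,"dy":-0.92,"dz":0,"rx":0,"ry":0,"rz":0},
])

```text
time_s: 16.35
tool_pos: [564.4, -119.5, 209.5]
orientation: [0.626, 0.78, -0.0, 0.001]
contact_force: [0.2, 0.7, -0.6]
width: -0.1
grip_force: 0.0
```

Request:
servo_tool([
  {"dx":0.1,"dy":-0.46,"dz":0,"rx":0,"ry":0,"rz":0},
  {"dx":0.19,"dy":-0.92,"dz":0,"rx":0,"ry":0,"rz":0},
])

```text
time_s: 16.55
tool_pos: [582.9, -213.8, 209.1]
orientation: [0.627, 0.779, -0.0, 0.0]
contact_force: [0.3, -0.0, -0.3]
width: 0.4
grip_force: 0.0
```

Request:
servo_tool([
  {"dx":0.1,"dy":-0.45,"dz":0,"rx":0,"ry":0,"rz":0},
  {"dx":0.19,"dy":-0.9,"dz":0,"rx":0.06,"ry":0.015,"rz":0},
  {"dx":0.19,"dy":-0.9,"dz":0,"rx":0.15,"ry":0.03,"rz":0},
  {"dx":0.19,"dy":-0.9,"dz":0,"rx":0.23,"ry":0.05,"rz":0},
  {"dx":0.19,"dy":-0.9,"dz":0,"rx":0.27,"ry":0.06,"rz":0},
  {"dx":0.19,"dy":-0.9,"dz":0,"rx":0.27,"ry":0.06,"rz":0},
])

```text
time_s: 17.15
tool_pos: [600.7, -304.2, 206.1]
orientation: [0.614, 0.759, 0.135, -0.169]
contact_force: [-0.2, -0.7, -0.1]
width: -0.3
grip_force: 0.0
```

Request:
servo_tool([
  {"dx":0,"dy":0,"dz":-0.3,"rx":0,"ry":0,"rz":0},
  {"dx":0,"dy":0,"dz":-0.6,"rx":0,"ry":0,"rz":0},
  {"dx":0,"dy":0,"dz":-0.8,"rx":0,"ry":0,"rz":0},
  {"dx":0,"dy":0,"dz":-0.8,"rx":0,"ry":0,"rz":0},
])

```text
time_s: 17.55
tool_pos: [599.9, -299.3, 126.4]
orientation: [0.612, 0.761, 0.134, -0.171]
contact_force: [1.0, 0.4, 0.7]
width: 0.4
grip_force: 0.0
```

```bash
python3 - <<'E'
from h import *
from scipy.spatial.transform import Rotation as R
s=env.sense();M=R.from_quat(s['orientation']).as_matrix();p=s['tool_pos'];print(p,M[:,0],M[:,1],M[:,2],s['contact_force'])
v=p[:2]-[585.5,-225.3];print('r',v@[.211,-.977],'lat',v@[.977,.211])
E
```

```text
[ 599.90151656 -299.34683406  126.41814339] [-0.19265224  0.88526912  0.42330095] [ 0.97659965  0.21500306 -0.00517708] [-0.09559411  0.41239818 -0.90597434] [0.96245354 0.38102954 0.7258729 ]
r 75.38247686832958 lat -1.5536003048538323
```

Request:
servo_tool([
  {"dx":0.01,"dy":0,"dz":-0.08,"rx":0,"ry":0,"rz":0},
  {"dx":0.01,"dy":0,"dz":-0.14,"rx":0,"ry":0,"rz":0},
  {"dx":0.01,"dy":0,"dz":-0.19,"rx":0,"ry":0,"rz":0},
  {"dx":0.01,"dy":0.005,"dz":-0.24,"rx":0,"ry":0,"rz":0},
])

```text
time_s: 17.95
tool_pos: [603.1, -300.0, 106.0]
orientation: [0.612, 0.761, 0.134, -0.167]
contact_force: [0.5, -3.9, 2.0]
width: 0.1
grip_force: 1.7
```

Request:
servo_tool([
  {"dx":0,"dy":0.005,"dz":-0.04,"rx":0,"ry":0,"rz":0},
  {"dx":0,"dy":0.01,"dz":-0.08,"rx":0,"ry":0,"rz":0},
  {"dx":0,"dy":0.02,"dz":-0.12,"rx":0,"ry":0,"rz":0},
])

```text
time_s: 18.25
tool_pos: [602.8, -297.8, 93.4]
orientation: [0.612, 0.761, 0.135, -0.167]
contact_force: [0.2, -3.2, 1.5]
width: 0.2
grip_force: 1.4
```

```bash
python3 - <<'E'
from h import *
S=grab('side','s11.png');T=grab('top','t11.png')
print(cv2.cvtColor(S['pixels'],cv2.COLOR_RGB2GRAY)[180:212,310:340].tolist())
p=env.sense()['tool_pos'];print(p,proj(S,p),proj(T,p))
e=np.array([.211,-.977]);n=np.array([.977,.211]);h=np.array([585.5,-225.3])
for th in(0,.2,.4):
  for w in(22,-22):print(th,w,[np.round(proj(S,[*(h+e*r*np.cos(th)+n*w),108-r*np.sin(th)]),1).tolist() for r in(0,30,60)])
E
```

```text
[[78, 69, 69, 71, 69, 63, 58, 57, 55, 55, 54, 44, 49, 98, 135, 105, 106, 130, 85, 41, 38, 48, 48, 49, 50, 48, 45, 38, 30, 28], [120, 110, 110, 112, 112, 99, 90, 92, 91, 90, 82, 61, 53, 101, 141, 108, 111, 136, 86, 40, 47, 64, 61, 58, 56, 57, 55, 51, 44, 38], [141, 138, 139, 141, 141, 136, 130, 134, 132, 134, 125, 84, 57, 102, 138, 107, 109, 135, 84, 42, 69, 101, 101, 92, 88, 86, 89, 90, 87, 79], [143, 143, 144, 147, 146, 144, 142, 145, 148, 152, 140, 95, 63, 104, 139, 108, 109, 134, 81, 48, 91, 138, 140, 128, 124, 125, 128, 129, 128, 122], [141, 145, 142, 145, 143, 142, 142, 147, 151, 155, 142, 96, 64, 105, 138, 109, 112, 134, 78, 53, 106, 150, 148, 136, 134, 134, 134, 134, 134, 133], [141, 144, 145, 144, 142, 140, 144, 148, 152, 155, 144, 101, 74, 105, 130, 111, 117, 124, 73, 57, 111, 155, 155, 147, 143, 140, 138, 137, 139, 138], [144, 144, 146, 143, 141, 142, 146, 150, 154, 156, 146, 110, 92, 105, 112, 109, 111, 103, 57, 56, 110, 153, 155, 150, 149, 147, 147, 148, 148, 146], [143, 145, 143, 142, 141, 144, 148, 150, 155, 157, 146, 113, 103, 109, 111, 110, 111, 98, 53, 54, 107, 149, 
[... 3272 characters left out ...]
136, 134, 134, 134, 141, 150, 133, 78, 55, 58, 58, 58, 59, 58, 59, 56, 58, 92, 139, 145, 143, 142, 142, 142, 134, 125, 107], [142, 139, 139, 136, 133, 134, 137, 145, 147, 130, 78, 54, 57, 58, 59, 57, 56, 58, 57, 58, 91, 138, 145, 142, 141, 144, 134, 116, 109, 103]]
[ 602.30537868 -297.01838933   92.69509714] [325.85507931 192.13333629] [422.9023917  221.65202784]
0 22 [[317.4, 200.6], [318.0, 195.2], [318.6, 189.9]]
0 -22 [[332.7, 200.9], [333.1, 195.5], [333.5, 190.2]]
0.2 22 [[317.4, 200.6], [318.0, 197.0], [318.6, 193.6]]
0.2 -22 [[332.7, 200.9], [333.1, 197.3], [333.5, 193.9]]
0.4 22 [[317.4, 200.6], [318.0, 199.0], [318.6, 197.5]]
0.4 -22 [[332.7, 200.9], [333.1, 199.3], [333.4, 197.8]]
```

The bow has come down from row 187.5 to 192.3, so the loop is turning with the fingertips (about 0.23 rad). Continuing along the arc.

Request:
servo_tool([
  {"dx":-0.003,"dy":0.012,"dz":-0.05,"rx":0,"ry":0,"rz":0},
  {"dx":-0.008,"dy":0.035,"dz":-0.117,"rx":0,"ry":0,"rz":0},
  {"dx":-0.014,"dy":0.064,"dz":-0.185,"rx":0,"ry":0,"rz":0},
  {"dx":-0.022,"dy":0.1,"dz":-0.25,"rx":0,"ry":0,"rz":0},
])

```text
time_s: 18.75
tool_pos: [600.0, -286.3, 67.3]
orientation: [0.612, 0.761, 0.135, -0.169]
contact_force: [0.3, -0.7, 0.9]
width: 0.2
grip_force: 0.4
```

Request:
servo_tool([
  {"dx":-0.008,"dy":0.043,"dz":-0.06,"rx":0,"ry":0,"rz":0},
  {"dx":-0.018,"dy":0.09,"dz":-0.118,"rx":0,"ry":0,"rz":0},
  {"dx":-0.03,"dy":0.145,"dz":-0.17,"rx":0,"ry":0,"rz":0},
  {"dx":-0.03,"dy":0.145,"dz":-0.17,"rx":0,"ry":0,"rz":0},
])

```text
time_s: 19.15
tool_pos: [596.6, -271.2, 50.4]
orientation: [0.611, 0.761, 0.135, -0.17]
contact_force: [-0.7, -0.2, -0.2]
width: 0.1
grip_force: 0.0
```

```bash
python3 - <<'E'
from h import *
S=grab('side','s12.png');p=env.sense()['tool_pos'];v=p[:2]-[585.5,-225.3];print(p,'r',v@[.211,-.977])
g=cv2.cvtColor(S['pixels'],cv2.COLOR_RGB2GRAY);print(g[186:214:2,312:338].tolist())
e=np.array([.211,-.977]);n=np.array([.977,.211]);h=np.array([585.5,-225.3])
for th in(.7,1.47):
  for w in(22,-22):print(th,w,[np.round(proj(S,[*(h+e*r*np.cos(th)+n*w),108-r*np.sin(th)]),1).tolist() for r in(0,30,60)])
E
```

```text
[ 597.03900011 -271.90081085   50.93971202] r 47.96372121876977
[[37, 35, 41, 71, 116, 150, 157, 144, 98, 68, 97, 119, 126, 132, 125, 97, 54, 33, 56, 104, 151, 156, 150, 134, 103, 57], [71, 44, 36, 36, 61, 109, 144, 146, 104, 83, 116, 119, 115, 119, 119, 104, 56, 31, 65, 112, 139, 139, 119, 79, 43, 37], [127, 89, 50, 38, 36, 42, 60, 80, 79, 88, 122, 123, 121, 120, 121, 106, 61, 39, 57, 77, 70, 56, 35, 24, 30, 47], [144, 135, 109, 72, 47, 38, 32, 28, 41, 82, 121, 121, 117, 116, 119, 105, 61, 35, 30, 28, 24, 23, 24, 39, 73, 107], [147, 151, 153, 148, 137, 122, 106, 83, 61, 80, 120, 120, 117, 117, 118, 104, 59, 32, 43, 52, 56, 67, 78, 90, 111, 131], [148, 153, 157, 160, 165, 166, 166, 156, 128, 98, 117, 120, 117, 118, 118, 106, 62, 50, 93, 128, 120, 111, 109, 110, 111, 121], [151, 157, 160, 164, 162, 153, 148, 143, 128, 98, 109, 114, 111, 110, 112, 103, 72, 56, 97, 138, 136, 114, 108, 109, 109, 110], [156, 160, 165, 163, 144, 91, 68, 73, 75, 88, 110, 113, 114, 114, 115, 113, 95, 59, 65, 79, 85, 100, 119, 121, 112, 108], [160, 162, 163, 162, 139, 82, 90, 114, 90, 85, 115, 120, 118, 118, 
[... 178 characters left out ...]
], [162, 161, 158, 152, 134, 90, 110, 127, 79, 53, 57, 66, 68, 68, 63, 55, 51, 55, 89, 119, 88, 95, 123, 114, 105, 106], [161, 158, 153, 151, 138, 96, 102, 118, 77, 55, 57, 60, 57, 58, 59, 59, 57, 57, 90, 118, 79, 75, 101, 106, 107, 107], [156, 156, 156, 155, 137, 94, 98, 123, 82, 57, 58, 59, 58, 59, 59, 59, 55, 58, 90, 118, 79, 73, 101, 109, 108, 108], [138, 138, 140, 146, 131, 89, 97, 120, 83, 58, 60, 60, 57, 59, 59, 58, 56, 58, 90, 119, 80, 77, 105, 109, 109, 109]]
0.7 22 [[317.4, 200.6], [317.9, 202.1], [318.5, 203.6]]
0.7 -22 [[332.7, 200.9], [333.0, 202.4], [333.3, 203.9]]
1.47 22 [[317.4, 200.6], [317.6, 208.8], [317.8, 216.8]]
1.47 -22 [[332.7, 200.9], [332.7, 209.1], [332.7, 217.2]]
```

The arms now run straight down beside the sleeve (u≈317.3 and 332.5, rows 200 to 212+), so the loop has snapped shut. Backing off.

Request:
servo_tool([
  {"dx":0.06,"dy":-0.3,"dz":0.05,"rx":0,"ry":0,"rz":0},
  {"dx":0.13,"dy":-0.6,"dz":0.3,"rx":0,"ry":0,"rz":0},
  {"dx":0.13,"dy":-0.7,"dz":0.7,"rx":0,"ry":0,"rz":0},
  {"dx":0.13,"dy":-0.7,"dz":1.0,"rx":0,"ry":0,"rz":0},
  {"dx":0.13,"dy":-0.7,"dz":1.0,"rx":0,"ry":0,"rz":0},
  {"dx":0.13,"dy":-0.7,"dz":1.0,"rx":0,"ry":0,"rz":0},
])

```text
time_s: 19.8
tool_pos: [610.5, -343.1, 152.2]
orientation: [0.612, 0.761, 0.135, -0.167]
contact_force: [-0.8, 0.5, 0.1]
width: -0.0
grip_force: 0.0
```

```bash
python3 - <<'E'
from h import *
S=grab('side','s13.png');T=grab('top','t13.png');print(env.sense()['tool_pos'],env.sense()['contact_force'])
g=cv2.cvtColor(S['pixels'],cv2.COLOR_RGB2GRAY);print(g[184:226:2,312:338].tolist())
t=cv2.cvtColor(T['pixels'],cv2.COLOR_RGB2GRAY);print(t[216:240:2,386:432:2].tolist())
E
```

```text
[ 609.81260842 -342.22145318  150.11092283] [-0.63036565  0.03419299 -0.35028215]
[[144, 143, 143, 140, 142, 145, 149, 151, 157, 160, 162, 160, 156, 153, 155, 155, 156, 154, 154, 152, 143, 137, 133, 132, 133, 133], [143, 142, 141, 140, 146, 149, 152, 154, 158, 154, 137, 128, 127, 120, 122, 124, 137, 162, 165, 159, 151, 148, 149, 148, 147, 146], [142, 140, 141, 146, 149, 151, 155, 159, 162, 153, 127, 115, 117, 118, 116, 115, 131, 160, 159, 150, 148, 146, 148, 146, 148, 148], [140, 141, 143, 149, 152, 155, 159, 163, 160, 151, 131, 119, 119, 119, 117, 116, 127, 152, 152, 147, 146, 146, 146, 148, 146, 148], [141, 146, 149, 151, 154, 158, 161, 160, 155, 147, 129, 116, 113, 117, 115, 114, 122, 145, 148, 144, 145, 145, 143, 146, 148, 150], [145, 149, 150, 154, 159, 162, 161, 160, 156, 146, 126, 117, 114, 116, 114, 112, 120, 144, 150, 146, 143, 143, 145, 146, 148, 148], [146, 150, 155, 158, 162, 161, 161, 157, 153, 145, 127, 117, 115, 115, 114, 111, 119, 145, 148, 143, 141, 143, 145, 146, 147, 150], [150, 154, 159, 162, 160, 152, 146, 141, 136, 124, 114, 112, 110, 111, 110, 102, 106, 137, 14
[... 2235 characters left out ...]
61, 160, 158, 158, 159, 158, 156, 158, 157], [54, 56, 66, 93, 85, 108, 88, 77, 102, 147, 156, 159, 162, 159, 157, 155, 152, 152, 150, 151, 153, 151, 152], [47, 52, 73, 80, 81, 55, 53, 62, 139, 148, 150, 152, 149, 154, 152, 153, 151, 155, 150, 154, 154, 157, 157], [55, 50, 68, 87, 78, 58, 50, 56, 127, 153, 154, 153, 156, 153, 151, 153, 156, 160, 161, 161, 163, 162, 163], [70, 48, 57, 66, 50, 51, 37, 40, 104, 155, 150, 131, 139, 150, 154, 153, 160, 159, 158, 158, 160, 159, 163], [88, 44, 53, 54, 53, 48, 44, 55, 136, 151, 129, 125, 140, 138, 121, 125, 132, 131, 138, 152, 155, 154, 159], [95, 50, 28, 30, 28, 29, 57, 121, 158, 146, 121, 133, 132, 122, 119, 120, 126, 119, 121, 125, 124, 126, 137]]
```

```bash
python3 -c "
from h import *
print(env.finish_job())"
```

```text
the job is handed in; nothing more can be done
None
```

The hitch pin is bedded through the guide hole and bar, its loop is snapped shut round the bar's plain end, the hand is clear, and the job was handed in at about 20 s; the hand-in gave no verdict, so the result rests on my own camera and force checks.

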